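# Register the silver heatsink in its drilling jig

## Task

Before it is drilled, slide the silver heatsink across the plywood jig it lies on until one long side is square against that jig's long red fence and one end is against its other red stop, so that it sits in the corner. Keep it flat on the plywood, without lifting it, and leave the black heatsink on the other jig where it is.

Things in the scene. Friction and masses are not known exactly. Their poses are not given: they have to be found in the camera images.
- heatsink: Silver aluminium heatsink, loose, about 0.2 kg, flat on the plywood of jig: 60 mm along its x, 100 mm along its y, 30 mm high; an 8 mm base with seven upright fins along y, the outer two flush with the long sides. Origin: centre of its underside, z up. It starts 25 to 75 mm short of both stops, up to 18 degrees off square. Fingertips low over the plywood can push its sides.
- jig: Drilling jig under the silver heatsink, fixed: plywood 160 mm (x) by 200 mm (y), 8 mm thick, with red stops 15 mm higher. Origin: centre of its underside, z up. The long fence lies along the far edge (+x), inner face at x = 64 mm; the other stop along the left edge (+y), inner face at y = 84 mm; near and right edges are open. Stands left or right of the robot, turned up to 15 degrees.
- jig_seat (a point): Point on the plywood of jig where the centre of the silver heatsink's underside lies when it touches both stops squarely: x = 34, y = 34, z = 8 mm in the jig's frame. Its axes are the jig's.
- black_heatsink: Black heatsink of the same size and shape, loose on a second jig identical to jig, beside it on the robot's other side; to be left alone. Origin: centre of its underside.
Things that resemble listed ones, but are neither listed nor needed, are in the scene too. Leave any orange or turquoise look-alike of the heatsink alone.

How it is judged:
By the outcome, as a careful person would: the job done as asked, in the order asked, and still so for the second after the job is handed in, with the robot touching nothing.
It also fails if it takes over 38 s, if anything falls off the work surface, if the arm or the gripper's body presses on something with over 40 N, if the wrist force passes 120 N, or if a joint passes its speed limit or range.

## Robot

A 6-joint arm with a two-finger parallel gripper is mounted at the origin on the work surface. World frame = base frame: x ahead of the robot, y to its left, z up, the work surface at z = 0. Lengths are in m, angles in rad, forces in N, time in s.
With the tool pointing down it reaches from about 0.25 to 0.725 m from the base axis. Payload 4 kg.
Tool frame: the origin (TCP) lies between the finger pads; the fingertips stand 11 mm ahead of it and the grasp point (between the pads) lies 8 mm behind it (bot.tip_extent is the distance from the TCP to the fingertips, in m); z points along the fingers, y is the line along which they close (so a half turn about z gives the same grasp; the last joint's range is limited). The gripper opens to 85 mm and grips with 20 to 120 N. Pads are 22 mm wide; open, the fingers measure 114 mm over their backs; the gripper's body (76 mm by 85 mm) begins 54 mm behind the grasp point. The pads swing forward as they close: fully open they stand 13 mm farther back than shut.
Start: joints at [1.235, 0.241, 0.005, 1.335, 0, 1.571], TCP at [0.165, 0.472, 0.242] pointing down, gripper open.
Joint ranges: [-2.72, 2.72], [-1.05, 1.87], [-1.09, 1.28], [-1.99, 2.15], [-1.42, 1.44], [-3.14, 3.14]. Speed limits (rad/s): [2.79, 2.79, 3.14, 3.14, 3.14, 3.14].

## Interface

Orientations are given as a unit quaternion [x, y, z, w].
In Python, from workcell import bot gives the robot as it stands. The module is installed in compiled form; this text tells all that it offers.
- The arm moves only by the tool drive_tool, never from a script. Its argument "rows" is a list of rows, each an object of numbers: "dx", "dy", "dz": the shift along the tool's x, y, z in units of 50 mm (1.0 is 50 mm); "wx", "wy", "wz": the turn, a rotation vector about the tool's x, y, z in units of 5 degrees (1.0 is 5 degrees); "hand": the finger opening in mm, from 0 to 85.4. A call has 1 to 20 rows; each row is the pose to reach, as a shift and turn from the pose commanded when the call began, along the tool's axes at that moment; what a row does not reach only later rows make up. A row lasts 1/10 s, in which the tool goes at most 50 mm and 8.59 degrees, less where a joint would pass 70% of its speed; a pose out of reach is approached as far as the arm can. A call with a gripper value outside its range is refused whole. The fingers move at their own pace and stop on an object; the grip force is fixed at half the most. Time passes only in rows, so rows that repeat a pose let the fingers close. It gives the time, the measured TCP pose, the force, the opening and the grip force at its end, in the units of the state.
- bot.get_obs(): the state, without advancing time (a new reading comes with each control period).
- bot.camera(name): name is "scene" or "top"; returns the picture (400x640x3 uint8, red, green, blue); there is no depth.
- bot.get_calibration(name): a dict with "vfov" (degrees; the focal length in pixels is half the picture's height over the tangent of half this angle, whatever the lens; pixels are square), "cx", "cy" (the principal point, pixels), "origin" and "rotation" of the camera in the world. Camera axes: x right, y up, looking along -z (the intrinsics and any distortion apply to the point x, -y, -z); pixel columns grow to the right and rows downward; lengths in m; the calibration is good to about 2 mm. A picture is of the moment at which its call begins. get_calibration takes no time and is no camera call.
- bot.job_done(): hands the job in; it is judged then, once.
Trained networks look in the newest picture that a camera, given by its name, has taken for a name from the list of things; names that differ only in an ending like _2 or _b are one class to them, and where a whole thing is asked for, a point or a joint stands for the part that bears it (a point fixed in the world has none). Each returns a list of dicts, best first, with "score" (0 to 1); they miss things now and then, are a little off and sometimes report something else, mostly with a low value. They report only what shows in the picture. A call takes as long as a camera call. They do not tell look-alikes from the thing itself.
- bot.look_for(camera, thing): "extent" ([centre column, centre row, width, height] in pixels, round what is visible of it).
- bot.outline_of(camera, thing): "region" (400x640 bool, what is visible of it) and "extent" ([centre column, centre row, width, height] in pixels, round what is visible of it).
The state is a dict: "clock": time; "joint_pos": joint angles; "joint_vel": joint speeds; "tau": joint torques, N m; "eef_pos": TCP position; "tool_rot": TCP orientation; "ft_force": force on the tool from outside, world axes, zero at the start; "ft_torque": the same for the moment, N m; "grip_width": finger opening in m; "grasp_force": force on a finger pad.
Only numpy, scipy, OpenCV 4.12 (cv2) and the standard library are available. Lean on these libraries where they do the work, as an engineer would, in place of code of your own. Each camera call takes 0.05 s, during which the arm holds its last target. There are 200 camera calls.

## Working session

There is one attempt and no reset: what is moved stays moved. The work goes in short steps, Python scripts to look and compute and a tool call to move; the robot and the scene stay as the last step left them, time stands still between calls to the robot, and variables do not carry over. Pictures are saved under pics/ and viewed, at most 10 in all, crops included, and the job is handed in when it is done.

Besides the shell and the picture viewer there is one more tool, called after "Call:" as name(argument=value, ...), one argument or row to a line, values as JSON. drive_tool: Moves the arm, as the interface text tells. Its arguments: {"type":"object","properties":{"rows":{"type":"array","items":{"type":"object","properties":{"dx":{"type":"number"},"dy":{"type":"number"},"dz":{"type":"number"},"wx":{"type":"number"},"wy":{"type":"number"},"wz":{"type":"number"},"hand":{"type":"number"}}}}},"required":["rows"]}

```bash
mkdir -p pics; ls; cat > h.py <<'E'
import numpy as np,cv2
from workcell import bot
def cal(n):
    c=bot.get_calibration(n); f=200/np.tan(np.radians(c['vfov'])/2); return c,f
def snap(n,f):
    im=bot.camera(n); cv2.imwrite('pics/'+f,im[:,:,::-1]); return im
E
python3 - <<'E'
from h import *
for n in('scene','top'):
    snap(n,n+'0.png'); print(bot.get_calibration(n))
    for t in('heatsink','jig'):
        for r in bot.look_for(n,t): print(n,t,np.round(r['extent']),round(r['score'],2))
o=bot.get_obs();print(o['clock'],o['eef_pos'],o['tool_rot'],bot.tip_extent,o['grip_width'])
E
```

```text
pics
{'vfov': 45.095836249888066, 'cx': 322.05093838867754, 'cy': 200.2092634537911, 'origin': array([ 1.05922175, -0.1004286 ,  0.95561799]), 'rotation': array([0.19862568, 0.17880093, 0.64571494, 0.71528336])}
scene heatsink [278. 162.  27.  40.] 0.84
scene heatsink [215. 169.  32.  43.] 0.77
scene heatsink [256. 220.  47.  33.] 0.74
scene heatsink [171. 281.  39.  58.] 0.65
scene jig [266. 239. 100.  66.] 0.87
{'vfov': 47.59015355637914, 'cx': 318.8881563144541, 'cy': 191.71741985451303, 'origin': array([ 0.30431214, -0.06593111,  1.19406649]), 'rotation': array([-0.05974383,  0.0629912 ,  0.70996763, -0.69886247])}
top heatsink [428. 136.  32.  40.] 0.96
top heatsink [347. 239.  27.  38.] 0.92
top heatsink [404. 240.  36.  42.] 0.85
top heatsink [366. 181.  39.  29.] 0.8
top jig [356. 173.  82.  70.] 0.79
0.3 [0.16469892 0.47189413 0.24200075] [ 1.67114222e-01  9.85937479e-01 -3.47091362e-04 -5.65763502e-05] 0.011 0.08515938645684487
```

View images.

View pics/top0.png

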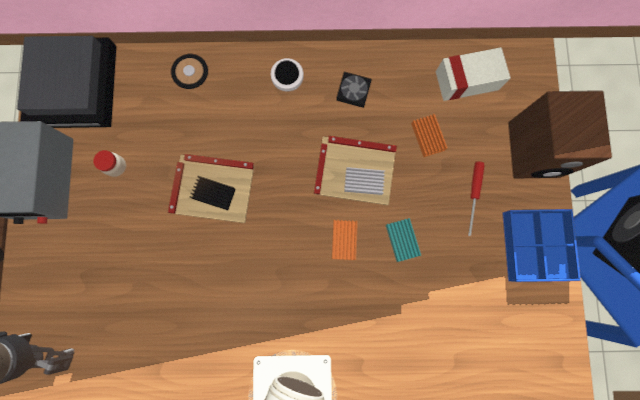

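View pics/scene0.png

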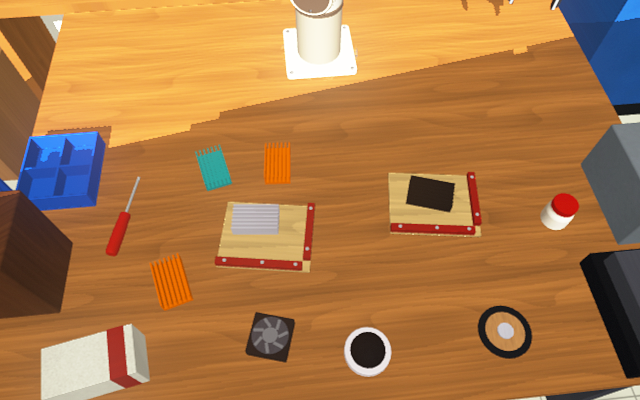

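```bash
cat >> h.py <<'E'
from scipy.spatial.transform import Rotation as R
from scipy.optimize import minimize
def proj(n,P):
    c,f=cal(n); q=R.from_quat(c['rotation']).inv().apply(np.asarray(P)-c['origin'])
    return np.c_[c['cx']+f*q[:,0]/-q[:,2], c['cy']-f*q[:,1]/-q[:,2]]
def box(x0,x1,y0,y1,z0,z1): return np.array([[x,y,z] for x in(x0,x1) for y in(y0,y1) for z in(z0,z1)])/1e3
def place(B,p): c,s=np.cos(p[2]),np.sin(p[2]); return np.c_[p[0]+c*B[:,0]-s*B[:,1],p[1]+s*B[:,0]+c*B[:,1],B[:,2]]
def sil(n,boxes,p,win):
    u0,v0,u1,v1=win;K=6; m=np.zeros(((v1-v0)*K,(u1-u0)*K),np.uint8)
    for B in boxes:
        q=(proj(n,place(B,p))-[u0-.5,v0-.5])*K-.5   # pixel centres at integers
        cv2.fillConvexPoly(m,cv2.convexHull(np.round(q*16).astype(np.int32)),255,shift=4)
    return cv2.resize(m,None,fx=1/K,fy=1/K,interpolation=cv2.INTER_AREA)/255.
STOPS=[box(64,80,-100,100,8,23),box(-80,80,84,100,8,23)]
HS=[box(-30,30,-50,50,8,38)]
JIG=STOPS+[box(-80,80,-100,100,0,8)]
WIN={'top':(305,125,410,215),'scene':(205,190,325,280)}
def masks(n,im):
    u0,v0,u1,v1=WIN[n]; c=im[v0:v1,u0:u1]; h=cv2.cvtColor(c,cv2.COLOR_RGB2HSV).astype(int)
    red=((h[...,0]<8)|(h[...,0]>172))&(h[...,1]>150)&(h[...,2]>70)
    sil_=(h[...,1]<50)&(h[...,2]>90)
    def big(m):
        k,l,s,_=cv2.connectedComponentsWithStats(cv2.morphologyEx(m.astype(np.uint8),cv2.MORPH_CLOSE,np.ones((3,3))))
        return (l==1+np.argmax(s[1:,4])).astype(float)
    return big(red),big(sil_)
def fit(boxes,M,p0,cams):
    f=lambda x:sum(((sil(n,boxes,[x[0]/1e2,x[1]/1e2,x[2]/10],WIN[n])-M[n])**2).sum() for n in cams)
    x=np.array([p0[0]*1e2,p0[1]*1e2,p0[2]*10])
    for s in(2,.5): 
        r=minimize(f,x,method='Nelder-Mead',options=dict(initial_simplex=np.vstack([x]+[x+s*e for e in np.eye(3)]),xatol=1e-3,fatol=1e-2)); x=r.x
    return np.array([x[0]/1e2,x[1]/1e2,x[2]/10]),r.fun
def measure(ims,cams,pj=None,ph=None):
    M={n:masks(n,ims[n]) for n in cams}
    J=None if pj is None else fit(STOPS,{n:M[n][0] for n in cams},pj,cams)
    H=None if ph is None else fit(HS,{n:M[n][1] for n in cams},ph,cams)
    return J,H,M
def rel(H,J): return np.r_[R.from_euler('z',-J[2]).apply([H[0]-J[0],H[1]-J[1],0])[:2]*1e3,np.degrees(H[2]-J[2])]
E
python3 - <<'E'
from h import *
ims={n:cv2.imread(f'pics/{n}0.png')[:,:,::-1].copy() for n in('top','scene')}
print(proj('top',[[0,0,0],[.4,0,0],[.4,-.2,0]]),proj('scene',[[0,0,0],[.4,0,0]]))
for cams in(['top'],['scene'],['top','scene']):
    J,H,M=measure(ims,cams,[.42,-.15,0],[.4,-.18,0]); print(cams,J,H,[M[n][0].sum() for n in cams],[M[n][1].sum() for n in cams],rel(H[0],J[0]))
out=[]
for n in('top','scene'):
    u0,v0,u1,v1=WIN[n]; c=cv2.resize(ims[n][v0:v1,u0:u1],None,fx=5,fy=5,interpolation=cv2.INTER_NEAREST).copy()
    for b,p,k in[(x,J[0],(0,255,0)) for x in JIG]+[(HS[0],H[0],(0,0,255))]:
        q=(proj(n,place(b,p))-[u0-.5,v0-.5])*5
        cv2.polylines(c,[cv2.convexHull(q.astype(np.int32))],1,k)
    out.append(cv2.resize(c,(525,450))[:, :, ::-1])
cv2.imwrite('pics/fit0.png',cv2.resize(np.hstack(out),(800,343)))
E
```

```text
[[292.68735586 396.56056859]
 [291.76556435 234.81473471]
 [367.79450993 233.61291176]] [[318.87815677  52.3018617 ]
 [335.25695346 167.59566959]]
['top'] (array([ 0.28666667, -0.09666667,  0.73333333]), np.float64(434.0)) (array([ 0.4 , -0.18,  0.  ]), np.float64(949.0)) [np.float64(434.0)] [np.float64(949.0)] [  28.42154833 -137.77192921  -42.01690498]
['scene'] (array([ 0.33111111, -0.11444444,  0.55555556]), np.float64(703.0)) (array([ 0.4 , -0.18,  0.  ]), np.float64(1388.0)) [np.float64(703.0)] [np.float64(1388.0)] [ 23.95351237 -92.0295557  -31.83098862]
['top', 'scene'] (array([ 0.28666667, -0.09666667,  0.73333333]), np.float64(1137.0)) (array([ 0.4 , -0.18,  0.  ]), np.float64(2337.0)) [np.float64(434.0), np.float64(703.0)] [np.float64(949.0), np.float64(1388.0)] [  28.42154833 -137.77192921  -42.01690498]
```

View pics/fit0.png

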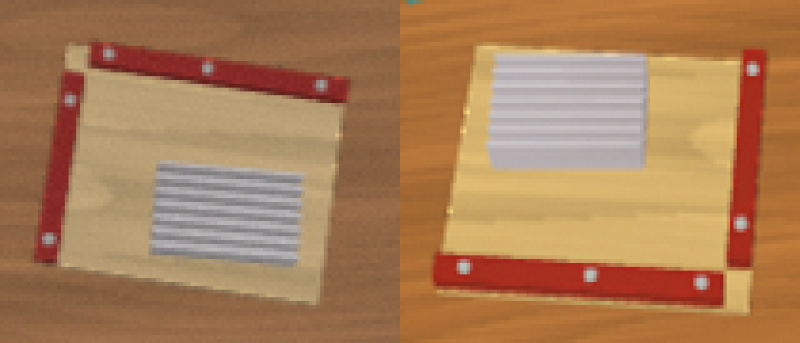

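```bash
cat > m0.py <<'E'
import h
from h import *
ims={n:cv2.imread(f'pics/{n}0.png')[:,:,::-1].copy() for n in('top','scene')}
for g in (0,4):
  h.STOPS[:]=[box(64,80,-100,84-g,8,23),box(-80,64-g,84,100,8,23)]
  for cams in(['top'],['scene'],['top','scene']):
    J,H,M=measure(ims,cams,[.56,-.165,-.1],[.53,-.185,-.1]); print(g,cams,J,H,[M[n][0].sum() for n in cams],[M[n][1].sum() for n in cams],rel(H[0],J[0]))
JIG=h.STOPS+[box(-80,80,-100,100,0,8)]
out=[]
for n in('top','scene'):
    u0,v0,u1,v1=WIN[n]; c=cv2.resize(ims[n][v0:v1,u0:u1],None,fx=5,fy=5,interpolation=cv2.INTER_NEAREST).copy()
    for b,p,k in[(x,J[0],(0,255,0)) for x in JIG]+[(HS[0],H[0],(0,0,255))]:
        q=(proj(n,place(b,p))-[u0-.5,v0-.5])*5
        cv2.polylines(c,[cv2.convexHull(q.astype(np.int32))],1,k)
    out.append(cv2.resize(c,(525,450))[:, :, ::-1])
cv2.imwrite('pics/fit1.png',cv2.resize(np.hstack(out),(800,343)))
E
python3 m0.py
```

```text
0 ['top'] (array([ 0.57142315, -0.17126947, -0.16626408]), np.float64(385.0627297193388)) (array([ 0.53773719, -0.19222327, -0.10460226]), np.float64(14.984175317185697)) [np.float64(434.0)] [np.float64(949.0)] [-29.75359331 -26.23984311   3.53296216]
0 ['scene'] (array([ 0.56763552, -0.17244484, -0.16145284]), np.float64(607.6587466359092)) (array([ 0.53349244, -0.19371829, -0.10008565]), np.float64(24.979884659746254)) [np.float64(703.0)] [np.float64(1388.0)] [-30.27928814 -26.48536793   3.51608108]Traceback (most recent call last):
  File "m0.py", line 7, in <module>
    J,H,M=measure(ims,cams,[.56,-.165,-.1],[.53,-.185,-.1]); print(g,cams,J,H,[M[n][0].sum() for n in cams],[M[n][1].sum() for n in cams],rel(H[0],J[0]))
          ~~~~~~~^^^^^^^^^^^^^^^^^^^^^^^^^^^^^^^^^^^^^^^^^^
  File "h.py", line 40, in measure
    J=None if pj is None else fit(STOPS,{n:M[n][0] for n in cams},pj,cams)
                              ~~~^^^^^^^^^^^^^^^^^^^^^^^^^^^^^^^^^^^^^^^^^
  File "h.py", line 36, in fit
    r=minimize(f,x,method='Nelder-Mead',options=dict(initial_simplex=np.vstack([x]+[x+s*e for
[... 405 characters left out ...]
^^^^^^^^^^^^^^^^^^^^^^^^^^^^^^^^^^^^^^^^^^^^^^^^^^^^^^^^^^^^^^^^^
  File "h.py", line 33, in <genexpr>
    f=lambda x:sum(((sil(n,boxes,[x[0]/1e2,x[1]/1e2,x[2]/10],WIN[n])-M[n])**2).sum() for n in cams)
                     ~~~^^^^^^^^^^^^^^^^^^^^^^^^^^^^^^^^^^^^^^^^^^^^
  File "h.py", line 17, in sil
    q=(proj(n,place(B,p))-[u0-.5,v0-.5])*K-.5   # pixel centres at integers
       ~~~~^^^^^^^^^^^^^^
  File "h.py", line 10, in proj
    c,f=cal(n); q=R.from_quat(c['rotation']).inv().apply(np.asarray(P)-c['origin'])
        ~~~^^^
  File "h.py", line 4, in cal
    c=bot.get_calibration(n); f=200/np.tan(np.radians(c['vfov'])/2); return c,f
ValueError: time passes only in moves, steps and waits
```

```bash
python3 - <<'E'
s=open('h.py').read()
s=s.replace("def cal(n):","import functools\n@functools.lru_cache\ndef cal(n):")
s=s.replace("return big(red),big(sil_)","return cv2.morphologyEx(red.astype(np.uint8),cv2.MORPH_CLOSE,np.ones((3,3))).astype(float),big(sil_)")
open('h.py','w').write(s)
E
python3 m0.py
```

```text
0 ['top'] (array([ 0.57148814, -0.17005875, -0.16747072]), np.float64(130.2452441368704)) (array([ 0.53773719, -0.19222327, -0.10460226]), np.float64(14.984175317185697)) [np.float64(697.0)] [np.float64(949.0)] [-29.58417838 -27.48034169   3.60209745]
0 ['scene'] (array([ 0.56739658, -0.17177031, -0.16655674]), np.float64(231.8088735101884)) (array([ 0.53349244, -0.19371829, -0.10008565]), np.float64(24.979884659746254)) [np.float64(1081.0)] [np.float64(1388.0)] [-29.79624996 -27.26513969   3.80851321]
0 ['top', 'scene'] (array([ 0.56945314, -0.1711411 , -0.16805884]), np.float64(470.51646289888504)) (array([ 0.53486423, -0.19308911, -0.10156123]), np.float64(125.90938869665513)) [np.float64(697.0), np.float64(1081.0)] [np.float64(949.0), np.float64(1388.0)] [-30.43037477 -27.42443169   3.8100322 ]
4 ['top'] (array([ 0.57162145, -0.16981406, -0.16594599]), np.float64(116.88715109573242)) (array([ 0.53773719, -0.19222327, -0.10460226]), np.float64(14.984175317185697)) [np.float64(697.0)] [np.float64(949.0)] [-29.71710053 -27.69855223   3.51473668]
4 ['scene'] (array([ 0.56789681, -0.17149571, -0.15968973]), np.float64(217.35640138408306)) (array([ 0.53349244, -0.19371829, -0.10008565]), np.float64(24.979884659746254)) [np.float64(1081.0)] [np.float64(1388.0)] [-30.43298276 -27.41053808   3.41506266]
4 ['top', 'scene'] (array([ 0.5695806 , -0.17081687, -0.16197335]), np.float64(440.68124567474047)) (array([ 0.53486423, -0.19308911, -0.10156123]), np.float64(125.90938869665513)) [np.float64(697.0), np.float64(1081.0)] [np.float64(949.0), np.float64(1388.0)] [-30.67020983 -27.57928941   3.46135919]
```

View pics/fit1.png

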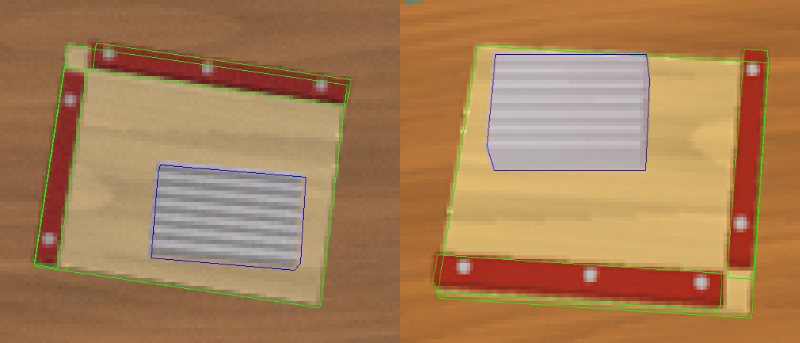

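```bash
cat >> h.py <<'E'
JP=np.array([.5695,-.1711,-.164])
def goto(x,y,z,yaw_rel):  # jig mm, world z mm, tool-x yaw in jig frame deg
    o=bot.get_obs(); Rt=R.from_quat(o['tool_rot']); p=place(np.array([[x,y,z]])/1e3,JP)[0]
    d=Rt.inv().apply(p-o['eef_pos'])/.05
    yw=np.degrees(JP[2])+yaw_rel; Rg=R.from_euler('z',yw,degrees=True)*R.from_euler('x',180,degrees=True)
    w=np.degrees((Rt.inv()*Rg).as_rotvec())/5
    print('clock',round(o['clock'],2),'d',np.round(d,3),'w',np.round(w,3),'world',np.round(p,3),'j',np.round(o['joint_pos'],2))
def where():
    o=bot.get_obs(); e=o['eef_pos']; x=R.from_quat(o['tool_rot']).apply([1,0,0])
    print('jig mm',np.round(np.r_[R.from_euler('z',-JP[2]).apply([e[0]-JP[0],e[1]-JP[1],0])[:2],e[2]]*1e3,1),'yaw',round(np.degrees(np.arctan2(x[1],x[0])-JP[2]),2))
E
python3 -c "
from h import *
goto(-30,-108,120,90)"
```

```text
clock 0.3 d [-11.66  -11.703   2.448] w [-7.0000e-03  6.0000e-03  1.6031e+01] world [ 0.522 -0.273  0.12 ] j [ 1.24  0.24  0.    1.34 -0.    1.57]
```

Call:
drive_tool(
  rows=[
    {"dx":-11.66,"dy":-11.7,"dz":2.45,"wz":16.03,"hand":26},
    {"dx":-11.66,"dy":-11.7,"dz":2.45,"wz":16.03,"hand":26},
    {"dx":-11.66,"dy":-11.7,"dz":2.45,"wz":16.03,"hand":26},
    {"dx":-11.66,"dy":-11.7,"dz":2.45,"wz":16.03,"hand":26},
    {"dx":-11.66,"dy":-11.7,"dz":2.45,"wz":16.03,"hand":26},
    {"dx":-11.66,"dy":-11.7,"dz":2.45,"wz":16.03,"hand":26},
    {"dx":-11.66,"dy":-11.7,"dz":2.45,"wz":16.03,"hand":26},
    {"dx":-11.66,"dy":-11.7,"dz":2.45,"wz":16.03,"hand":26},
    {"dx":-11.66,"dy":-11.7,"dz":2.45,"wz":16.03,"hand":26},
    {"dx":-11.66,"dy":-11.7,"dz":2.45,"wz":16.03,"hand":26},
    {"dx":-11.66,"dy":-11.7,"dz":2.45,"wz":16.03,"hand":26},
    {"dx":-11.66,"dy":-11.7,"dz":2.45,"wz":16.03,"hand":26},
    {"dx":-11.66,"dy":-11.7,"dz":2.45,"wz":16.03,"hand":26},
    {"dx":-11.66,"dy":-11.7,"dz":2.45,"wz":16.03,"hand":26},
    {"dx":-11.66,"dy":-11.7,"dz":2.45,"wz":16.03,"hand":26},
    {"dx":-11.66,"dy":-11.7,"dz":2.45,"wz":16.03,"hand":26},
    {"dx":-11.66,"dy":-11.7,"dz":2.45,"wz":16.03,"hand":26},
    {"dx":-11.66,"dy":-11.7,"dz":2.45,"wz":16.03,"hand":26},
    {"dx":-11.66,"dy":-11.7,"dz":2.45,"wz":16.03,"hand":26},
    {"dx":-11.66,"dy":-11.7,"dz":2.45,"wz":16.03,"hand":26},
  ],
)

```text
invalid input at $.rows[0]: expected keys dx, dy, dz, wx, wy, wz, hand
```

```bash
python3 -c "
from h import *
where(); goto(-30,-108,25,90)"
```

```text
jig mm [-504.3  568.3  242. ] yaw 170.16
clock 0.3 d [-11.66  -11.701   4.348] w [-7.0000e-03  6.0000e-03  1.6031e+01] world [ 0.522 -0.273  0.025] j [ 1.24  0.24  0.    1.34 -0.    1.57]
```

Call:
drive_tool(
  rows=[
    {"dx":-11.66,"dy":-11.7,"dz":2.45,"wx":0,"wy":0,"wz":16.03,"hand":26},
    {"dx":-11.66,"dy":-11.7,"dz":2.45,"wx":0,"wy":0,"wz":16.03,"hand":26},
    {"dx":-11.66,"dy":-11.7,"dz":2.45,"wx":0,"wy":0,"wz":16.03,"hand":26},
    {"dx":-11.66,"dy":-11.7,"dz":2.45,"wx":0,"wy":0,"wz":16.03,"hand":26},
    {"dx":-11.66,"dy":-11.7,"dz":2.45,"wx":0,"wy":0,"wz":16.03,"hand":26},
    {"dx":-11.66,"dy":-11.7,"dz":2.45,"wx":0,"wy":0,"wz":16.03,"hand":26},
    {"dx":-11.66,"dy":-11.7,"dz":2.45,"wx":0,"wy":0,"wz":16.03,"hand":26},
    {"dx":-11.66,"dy":-11.7,"dz":2.45,"wx":0,"wy":0,"wz":16.03,"hand":26},
    {"dx":-11.66,"dy":-11.7,"dz":2.45,"wx":0,"wy":0,"wz":16.03,"hand":26},
    {"dx":-11.66,"dy":-11.7,"dz":2.45,"wx":0,"wy":0,"wz":16.03,"hand":26},
    {"dx":-11.66,"dy":-11.7,"dz":2.45,"wx":0,"wy":0,"wz":16.03,"hand":26},
    {"dx":-11.66,"dy":-11.7,"dz":2.45,"wx":0,"wy":0,"wz":16.03,"hand":26},
    {"dx":-11.66,"dy":-11.7,"dz":2.45,"wx":0,"wy":0,"wz":16.03,"hand":26},
    {"dx":-11.66,"dy":-11.7,"dz":2.45,"wx":0,"wy":0,"wz":16.03,"hand":26},
    {"dx":-11.66,"dy":-11.7,"dz":2.45,"wx":0,"wy":0,"wz":16.03,"hand":26},
    {"dx":-11.66,"dy":-11.7,"dz":2.45,"wx":0,"wy":0,"wz":16.03,"hand":26},
    {"dx":-11.66,"dy":-11.7,"dz":2.45,"wx":0,"wy":0,"wz":16.03,"hand":26},
    {"dx":-11.66,"dy":-11.7,"dz":2.45,"wx":0,"wy":0,"wz":16.03,"hand":26},
    {"dx":-11.66,"dy":-11.7,"dz":2.45,"wx":0,"wy":0,"wz":16.03,"hand":26},
  ],
)

```text
clock: 2.2
eef_pos: [0.5219, -0.2727, 0.1189]
tool_rot: [0.763, 0.646, -0.0, -0.001]
ft_force: [-0.4, 1.0, -0.4]
grip_width: 0.026
grasp_force: 0.0
```

```bash
python3 -c "
from h import *
where(); goto(-30,-108,25,90); print(bot.tip_extent,bot.get_obs()['grip_width'])"
```

```text
jig mm [ -30.4 -108.   118.9] yaw 89.93
clock 2.2 d [-0.002  0.011  1.878] w [-0.02  -0.011 -0.015] world [ 0.522 -0.273  0.025] j [-0.48  0.49  0.04  1.12  0.    1.25]
0.011 0.025965301502546355
```

Call:
drive_tool(
  rows=[
    {"dx":0,"dy":0,"dz":1.0,"wx":0,"wy":0,"wz":0,"hand":26},
    {"dx":0,"dy":0,"dz":1.86,"wx":0,"wy":0,"wz":0,"hand":26},
    {"dx":0,"dy":0,"dz":1.86,"wx":0,"wy":0,"wz":0,"hand":26},
    {"dx":0.2,"dy":0,"dz":1.86,"wx":0,"wy":0,"wz":0,"hand":26},
    {"dx":0.3,"dy":0,"dz":1.86,"wx":0,"wy":0,"wz":0,"hand":26},
    {"dx":0.4,"dy":0,"dz":1.86,"wx":0,"wy":0,"wz":0,"hand":26},
    {"dx":0.5,"dy":0,"dz":1.86,"wx":0,"wy":0,"wz":0,"hand":26},
    {"dx":0.6,"dy":0,"dz":1.86,"wx":0,"wy":0,"wz":0,"hand":26},
    {"dx":0.7,"dy":0,"dz":1.86,"wx":0,"wy":0,"wz":0,"hand":26},
    {"dx":0.8,"dy":0,"dz":1.86,"wx":0,"wy":0,"wz":0,"hand":26},
    {"dx":0.8,"dy":0,"dz":1.86,"wx":0,"wy":0,"wz":0,"hand":26},
  ],
)

```text
clock: 3.3
eef_pos: [0.5295, -0.2321, 0.0269]
tool_rot: [0.762, 0.647, 0.001, 0.0]
ft_force: [0.8, -2.3, 1.0]
grip_width: 0.0259
grasp_force: 0.9
```

```bash
python3 - <<'E'
from h import *
where(); ims={n:snap(n,n+'1.png') for n in('top','scene')}
t=np.hstack([cv2.resize(ims[n][150-30*(n=='top'):300-30*(n=='top'),190+100*(n=='top'):340+100*(n=='top')],(400,400)) for n in('top','scene')])
cv2.imwrite('pics/v1.png',t[:,:,::-1])
E
```

```text
jig mm [-29.5 -66.8  26.9] yaw 90.04
```

View pics/v1.png

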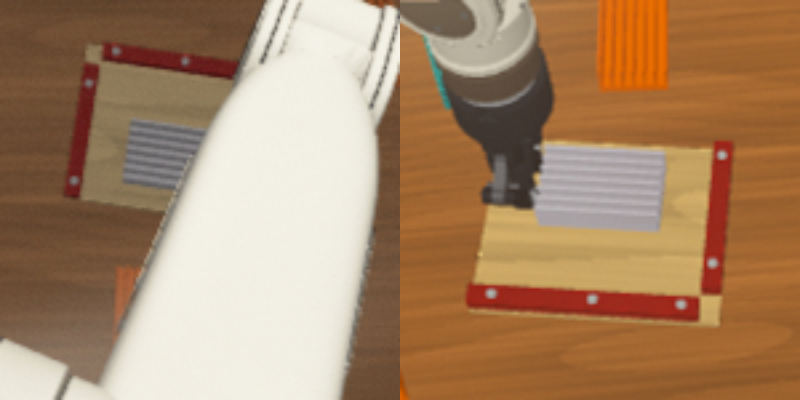

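The heatsink (scene crop at about (600,190)) is being pushed squarely toward the left stop by the fingers, still flat on the plywood. I'll continue the push.

Call:
drive_tool(
  rows=[
    {"dx":0.1,"dy":0,"dz":0,"wx":0,"wy":0,"wz":0,"hand":26},
    {"dx":0.2,"dy":0,"dz":0,"wx":0,"wy":0,"wz":0,"hand":26},
    {"dx":0.3,"dy":0,"dz":0,"wx":0,"wy":0,"wz":0,"hand":26},
    {"dx":0.4,"dy":0,"dz":0,"wx":0,"wy":0,"wz":0,"hand":26},
    {"dx":0.5,"dy":0,"dz":0,"wx":0,"wy":0,"wz":0,"hand":26},
    {"dx":0.6,"dy":0,"dz":0,"wx":0,"wy":0,"wz":0,"hand":26},
    {"dx":0.68,"dy":0,"dz":0,"wx":0,"wy":0,"wz":0,"hand":26},
    {"dx":0.72,"dy":0,"dz":0,"wx":0,"wy":0,"wz":0,"hand":26},
    {"dx":0.76,"dy":0,"dz":0,"wx":0,"wy":0,"wz":0,"hand":26},
    {"dx":0.78,"dy":0,"dz":0,"wx":0,"wy":0,"wz":0,"hand":26},
  ],
)

```text
clock: 4.4
eef_pos: [0.5353, -0.1942, 0.0268]
tool_rot: [0.763, 0.647, -0.0, -0.0]
ft_force: [0.2, -1.2, -1.3]
grip_width: 0.0264
grasp_force: 1.3
```

```bash
python3 -c "
from h import *
where()"
```

```text
jig mm [-30.  -28.4  26.8] yaw 90.01
```

Call:
drive_tool(
  rows=[
    {"dx":0.02,"dy":0,"dz":0,"wx":0,"wy":0,"wz":0,"hand":26},
    {"dx":0.04,"dy":0,"dz":0,"wx":0,"wy":0,"wz":0,"hand":26},
    {"dx":0.06,"dy":0,"dz":0,"wx":0,"wy":0,"wz":0,"hand":26},
  ],
)

```text
clock: 4.7
eef_pos: [0.5359, -0.1934, 0.0271]
tool_rot: [0.763, 0.646, -0.001, 0.002]
ft_force: [-2.6, -7.9, -0.6]
grip_width: 0.0259
grasp_force: 5.1
```

```bash
python3 -c "
from h import *
where()"
```

```text
jig mm [-29.5 -27.5  27.1] yaw 89.95
```

Call:
drive_tool(
  rows=[
    {"dx":0.03,"dy":0,"dz":0,"wx":0,"wy":0,"wz":0,"hand":26},
    {"dx":0.03,"dy":0,"dz":0,"wx":0,"wy":0,"wz":0,"hand":26},
  ],
)

```text
clock: 4.9
eef_pos: [0.5361, -0.1933, 0.0274]
tool_rot: [0.763, 0.646, -0.002, 0.003]
ft_force: [-2.3, -9.4, -0.2]
grip_width: 0.0261
grasp_force: 6.1
```

```bash
python3 -c "
from h import *
where(); goto(-87,33,90,180)"
```

```text
jig mm [-29.3 -27.4  27.4] yaw 89.9
clock 4.9 d [ 1.197 -1.155 -1.261] w [ -0.048   0.073 -18.02 ] world [ 0.489 -0.124  0.09 ] j [-0.34  0.55 -0.12  0.89 -0.01  1.39]
```

Call:
drive_tool(
  rows=[
    {"dx":-0.2,"dy":0,"dz":0,"wx":0,"wy":0,"wz":0,"hand":26},
    {"dx":-0.4,"dy":0,"dz":0,"wx":0,"wy":0,"wz":0,"hand":26},
    {"dx":-0.4,"dy":0,"dz":-0.7,"wx":0,"wy":0,"wz":0,"hand":50},
    {"dx":-0.4,"dy":0,"dz":-1.3,"wx":0,"wy":0,"wz":0,"hand":50},
    {"dx":0,"dy":-1.15,"dz":-1.3,"wx":0,"wy":0,"wz":-3.0,"hand":50},
    {"dx":0.4,"dy":-1.15,"dz":-1.3,"wx":0,"wy":0,"wz":-5.0,"hand":50},
    {"dx":0.8,"dy":-1.15,"dz":-1.3,"wx":0,"wy":0,"wz":-7.0,"hand":50},
    {"dx":1.15,"dy":-1.15,"dz":-1.3,"wx":0,"wy":0,"wz":-9.0,"hand":50},
    {"dx":1.15,"dy":-1.15,"dz":-1.3,"wx":0,"wy":0,"wz":-12.0,"hand":50},
    {"dx":1.15,"dy":-1.15,"dz":-1.3,"wx":0,"wy":0,"wz":-15.0,"hand":50},
    {"dx":1.15,"dy":-1.15,"dz":-1.3,"wx":0,"wy":0,"wz":-18.0,"hand":50},
    {"dx":1.15,"dy":-1.15,"dz":-1.3,"wx":0,"wy":0,"wz":-18.0,"hand":50},
    {"dx":1.15,"dy":-1.15,"dz":-1.3,"wx":0,"wy":0,"wz":-18.0,"hand":50},
    {"dx":1.15,"dy":-1.15,"dz":-1.3,"wx":0,"wy":0,"wz":-18.0,"hand":50},
  ],
)

```text
clock: 6.3
eef_pos: [0.4887, -0.1238, 0.0919]
tool_rot: [0.114, 0.993, 0.001, 0.0]
ft_force: [-0.2, 0.1, -0.3]
grip_width: 0.05
grasp_force: 0.0
```

```bash
python3 - <<'E'
from h import *
where(); goto(-87,33,25,180); ims={n:snap(n,n+'2.png') for n in('top','scene')}
J,H,M=measure(ims,['scene'],None,[.55,-.13,-.16]); print(H, rel(H[0],[.5676,-.1716,-.163]))
t=np.hstack([cv2.resize(ims[n][150-30*(n=='top'):300-30*(n=='top'),190+100*(n=='top'):340+100*(n=='top')],(400,400)) for n in('top','scene')])
cv2.imwrite('pics/v2.png',t[:,:,::-1])
E
```

```text
jig mm [-87.4  33.4  91.9] yaw 176.3
clock 6.3 d [-0.008 -0.01   1.338] w [ 0.014  0.001 -0.74 ] world [ 0.489 -0.124  0.025] j [-0.25  0.37 -0.24  0.97  0.   -0.02]
(array([ 0.54747183, -0.1342221 , -0.16735538]), np.float64(39.15640138408305)) [-25.9270193   33.6160688   -0.24954463]
```

View pics/v2.png

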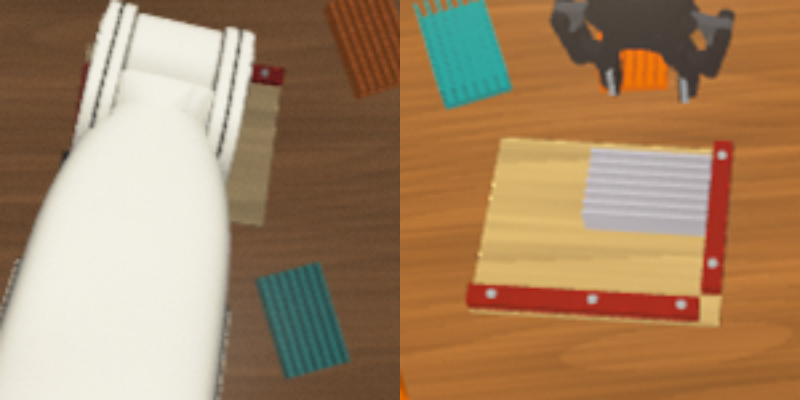

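The heatsink is square against the left stop (scene crop: right end touching the stop at about (712,190)). Next comes the push toward the fence.

Call:
drive_tool(
  rows=[
    {"dx":0,"dy":0,"dz":0.4,"wx":0,"wy":0,"wz":-0.74,"hand":50},
    {"dx":0,"dy":0,"dz":0.8,"wx":0,"wy":0,"wz":-0.74,"hand":50},
    {"dx":0,"dy":0,"dz":1.3,"wx":0,"wy":0,"wz":-0.74,"hand":50},
    {"dx":0,"dy":0,"dz":1.3,"wx":0,"wy":0,"wz":-0.74,"hand":50},
  ],
)

```text
clock: 6.8
eef_pos: [0.4859, -0.1232, 0.0241]
tool_rot: [0.086, 0.996, 0.001, -0.003]
ft_force: [-1.4, 0.0, -1.2]
grip_width: 0.0495
grasp_force: 0.0
```

```bash
python3 -c "
from h import *
where(); goto(-7,33,26,180)"
```

```text
jig mm [-90.3  33.6  24.1] yaw 179.48
clock 6.8 d [-1.666  0.003 -0.05 ] w [ 0.013 -0.075 -0.105] world [ 0.568 -0.137  0.026] j [-0.25  0.45 -0.31  0.81  0.   -0.08]
```

Call:
drive_tool(
  rows=[
    {"dx":-0.15,"dy":0,"dz":-0.04,"wx":0,"wy":0,"wz":-0.1,"hand":50},
    {"dx":-0.3,"dy":0,"dz":-0.04,"wx":0,"wy":0,"wz":-0.1,"hand":50},
    {"dx":-0.4,"dy":0,"dz":-0.04,"wx":0,"wy":0,"wz":-0.1,"hand":50},
    {"dx":-0.5,"dy":0,"dz":-0.04,"wx":0,"wy":0,"wz":-0.1,"hand":50},
    {"dx":-0.6,"dy":0,"dz":-0.04,"wx":0,"wy":0,"wz":-0.1,"hand":50},
    {"dx":-0.7,"dy":0,"dz":-0.04,"wx":0,"wy":0,"wz":-0.1,"hand":50},
    {"dx":-0.8,"dy":0,"dz":-0.04,"wx":0,"wy":0,"wz":-0.1,"hand":50},
    {"dx":-0.9,"dy":0,"dz":-0.04,"wx":0,"wy":0,"wz":-0.1,"hand":50},
    {"dx":-1.0,"dy":0,"dz":-0.04,"wx":0,"wy":0,"wz":-0.1,"hand":50},
    {"dx":-1.1,"dy":0,"dz":-0.04,"wx":0,"wy":0,"wz":-0.1,"hand":50},
    {"dx":-1.2,"dy":0,"dz":-0.04,"wx":0,"wy":0,"wz":-0.1,"hand":50},
    {"dx":-1.3,"dy":0,"dz":-0.04,"wx":0,"wy":0,"wz":-0.1,"hand":50},
    {"dx":-1.4,"dy":0,"dz":-0.04,"wx":0,"wy":0,"wz":-0.1,"hand":50},
    {"dx":-1.48,"dy":0,"dz":-0.04,"wx":0,"wy":0,"wz":-0.1,"hand":50},
    {"dx":-1.52,"dy":0,"dz":-0.04,"wx":0,"wy":0,"wz":-0.1,"hand":50},
    {"dx":-1.55,"dy":0,"dz":-0.04,"wx":0,"wy":0,"wz":-0.1,"hand":50},
  ],
)

```text
clock: 8.4
eef_pos: [0.5651, -0.137, 0.0287]
tool_rot: [0.081, 0.997, 0.0, -0.0]
ft_force: [-5.6, 0.1, 5.2]
grip_width: 0.05
grasp_force: 2.5
```

```bash
python3 -c "
from h import *
where()"
```

```text
jig mm [-9.9 33.  28.7] yaw 180.15
```

Call:
drive_tool(
  rows=[
    {"dx":-0.02,"dy":0,"dz":0,"wx":0,"wy":0,"wz":0,"hand":50},
    {"dx":-0.04,"dy":0,"dz":0,"wx":0,"wy":0,"wz":0,"hand":50},
    {"dx":-0.06,"dy":0,"dz":0,"wx":0,"wy":0,"wz":0,"hand":50},
    {"dx":-0.06,"dy":0,"dz":0,"wx":0,"wy":0,"wz":0,"hand":50},
  ],
)

```text
clock: 8.8
eef_pos: [0.5673, -0.1373, 0.0287]
tool_rot: [0.081, 0.997, 0.0, -0.001]
ft_force: [-5.3, 1.3, 4.0]
grip_width: 0.0501
grasp_force: 2.9
```

```bash
python3 -c "
from h import *
where()"
```

```text
jig mm [-7.7 33.  28.7] yaw 180.14
```

Call:
drive_tool(
  rows=[
    {"dx":-0.03,"dy":0,"dz":0,"wx":0,"wy":0,"wz":0,"hand":50},
    {"dx":-0.06,"dy":0,"dz":0,"wx":0,"wy":0,"wz":0,"hand":50},
    {"dx":-0.06,"dy":0,"dz":0,"wx":0,"wy":0,"wz":0,"hand":50},
  ],
)

```text
clock: 9.1
eef_pos: [0.5674, -0.1373, 0.0287]
tool_rot: [0.081, 0.997, 0.0, -0.004]
ft_force: [-13.1, 2.8, 9.9]
grip_width: 0.0503
grasp_force: 6.4
```

```bash
python3 -c "
from h import *
where()"
```

```text
jig mm [-7.6 33.  28.7] yaw 180.13
```

Call:
drive_tool(
  rows=[
    {"dx":0.1,"dy":0,"dz":0,"wx":0,"wy":0,"wz":0,"hand":50},
    {"dx":0.3,"dy":0,"dz":0,"wx":0,"wy":0,"wz":0,"hand":50},
    {"dx":0.6,"dy":0,"dz":0,"wx":0,"wy":0,"wz":0,"hand":50},
    {"dx":0.8,"dy":0,"dz":-0.8,"wx":0,"wy":0,"wz":0,"hand":26},
    {"dx":1.4,"dy":0,"dz":-1.5,"wx":0,"wy":0,"wz":0,"hand":26},
    {"dx":1.4,"dy":1.0,"dz":-2.2,"wx":0,"wy":0,"wz":0,"hand":26},
    {"dx":1.4,"dy":2.0,"dz":-2.8,"wx":0,"wy":0,"wz":0,"hand":26},
    {"dx":1.4,"dy":3.0,"dz":-2.8,"wx":0,"wy":0,"wz":0,"hand":26},
    {"dx":1.4,"dy":4.0,"dz":-2.8,"wx":0,"wy":0,"wz":0,"hand":26},
    {"dx":1.4,"dy":5.0,"dz":-2.8,"wx":0,"wy":0,"wz":0,"hand":26},
    {"dx":1.4,"dy":5.0,"dz":-2.8,"wx":0,"wy":0,"wz":0,"hand":26},
  ],
)

```text
clock: 10.2
eef_pos: [0.5432, 0.1246, 0.1693]
tool_rot: [0.078, 0.997, 0.001, 0.002]
ft_force: [-0.3, -0.6, -0.2]
grip_width: 0.026
grasp_force: 0.0
```

```bash
cat > m3.py <<'E'
from h import *
import sys
k=sys.argv[1]
where(); ims={n:snap(n,n+k+'.png') for n in('top','scene')}
for n,J in(('top',[.5716,-.1699,-.1665]),('scene',[.5677,-.1716,-.163])):
    _,H,M=measure(ims,[n],None,[.6,-.14,-.16]); print(n,M[n][1].sum(),H[1],rel(H[0],J))
t=np.hstack([cv2.resize(ims[n][slice(*((120,220) if n=='top' else (190,290)))][:,slice(*((310,410) if n=='top' else (225,325)))],(400,400),interpolation=cv2.INTER_CUBIC) for n in('top','scene')])
cv2.imwrite(f'pics/v{k}.png',t[:,:,::-1])
E
python3 m3.py 3
```

```text
jig mm [-74.2 287.5 169.3] yaw 180.44
top 933.0 24.93474817377932 [33.34239662 33.00454349  0.06022469]
scene 1385.0 142.95717031910806 [33.75958288 33.16024306  0.46248501]
```

View pics/v3.png

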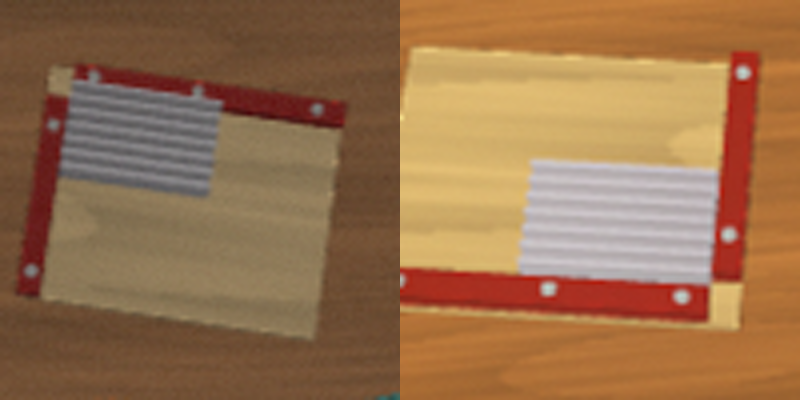

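Silver heatsink is in the corner (top crop: upper-left at about (70,85); scene crop: lower-right at about (712,280)), square within 0.5°, and measured within about 1 mm of the seat. A gentle end nudge will confirm contact with the left stop.

```bash
python3 -c "
from h import *
goto(31,-48,100,90)"
```

```text
clock 10.3 d [-2.059 -6.686  1.372] w [2.2000e-02 7.0000e-03 1.8082e+01] world [ 0.592 -0.224  0.1  ] j [0.22 0.39 0.02 1.2  0.   0.38]
```

Call:
drive_tool(
  rows=[
    {"dx":-0.3,"dy":-1.0,"dz":0,"wx":0,"wy":0,"wz":1.7,"hand":12},
    {"dx":-0.6,"dy":-2.0,"dz":0,"wx":0,"wy":0,"wz":3.4,"hand":12},
    {"dx":-0.9,"dy":-3.0,"dz":0,"wx":0,"wy":0,"wz":5.1,"hand":12},
    {"dx":-1.2,"dy":-3.9,"dz":0,"wx":0,"wy":0,"wz":6.8,"hand":12},
    {"dx":-1.5,"dy":-4.8,"dz":0,"wx":0,"wy":0,"wz":8.5,"hand":12},
    {"dx":-1.8,"dy":-5.7,"dz":0.3,"wx":0,"wy":0,"wz":10.2,"hand":12},
    {"dx":-2.06,"dy":-6.69,"dz":0.8,"wx":0,"wy":0,"wz":11.9,"hand":12},
    {"dx":-2.06,"dy":-6.69,"dz":1.37,"wx":0,"wy":0,"wz":13.6,"hand":12},
    {"dx":-2.06,"dy":-6.69,"dz":1.37,"wx":0,"wy":0,"wz":15.3,"hand":12},
    {"dx":-2.06,"dy":-6.69,"dz":1.37,"wx":0,"wy":0,"wz":17.0,"hand":12},
    {"dx":-2.06,"dy":-6.69,"dz":1.37,"wx":0,"wy":0,"wz":18.1,"hand":12},
    {"dx":-2.06,"dy":-6.69,"dz":1.37,"wx":0,"wy":0,"wz":18.1,"hand":12},
    {"dx":-2.06,"dy":-6.69,"dz":1.37,"wx":0,"wy":0,"wz":18.1,"hand":12},
    {"dx":-2.06,"dy":-6.69,"dz":1.37,"wx":0,"wy":0,"wz":18.1,"hand":12},
  ],
)

```text
clock: 11.7
eef_pos: [0.5896, -0.2274, 0.1004]
tool_rot: [0.764, 0.645, -0.0, 0.0]
ft_force: [0.9, 0.1, -0.1]
grip_width: 0.0118
grasp_force: 0.0
```

```bash
python3 -c "
from h import *
where(); goto(31,-48,27,90)"
```

```text
jig mm [ 29.  -52.2 100.4] yaw 89.67
clock 11.7 d [0.085 0.038 1.468] w [ 0.002  0.002 -0.065] world [ 0.592 -0.224  0.027] j [-0.37  0.59  0.15  1.14 -0.    1.37]
```

Call:
drive_tool(
  rows=[
    {"dx":0,"dy":0,"dz":0.8,"wx":0,"wy":0,"wz":0,"hand":12},
    {"dx":0,"dy":0,"dz":1.4,"wx":0,"wy":0,"wz":0,"hand":12},
    {"dx":0,"dy":0,"dz":1.45,"wx":0,"wy":0,"wz":0,"hand":12},
    {"dx":0.15,"dy":0,"dz":1.45,"wx":0,"wy":0,"wz":0,"hand":12},
    {"dx":0.3,"dy":0,"dz":1.45,"wx":0,"wy":0,"wz":0,"hand":12},
    {"dx":0.4,"dy":0,"dz":1.45,"wx":0,"wy":0,"wz":0,"hand":12},
    {"dx":0.44,"dy":0,"dz":1.45,"wx":0,"wy":0,"wz":0,"hand":12},
    {"dx":0.48,"dy":0,"dz":1.45,"wx":0,"wy":0,"wz":0,"hand":12},
    {"dx":0.5,"dy":0,"dz":1.45,"wx":0,"wy":0,"wz":0,"hand":12},
    {"dx":0.52,"dy":0,"dz":1.45,"wx":0,"wy":0,"wz":0,"hand":12},
  ],
)

```text
clock: 12.7
eef_pos: [0.595, -0.2035, 0.0293]
tool_rot: [0.765, 0.644, -0.001, 0.003]
ft_force: [-2.7, -7.6, 5.0]
grip_width: 0.0122
grasp_force: 4.0
```

```bash
python3 -c "
from h import *
where()"
```

```text
jig mm [ 30.5 -27.8  29.3] yaw 89.56
```

Call:
drive_tool(
  rows=[
    {"dx":0.03,"dy":0,"dz":0,"wx":0,"wy":0,"wz":0,"hand":12},
    {"dx":0.03,"dy":0,"dz":0,"wx":0,"wy":0,"wz":0,"hand":12},
    {"dx":-0.1,"dy":0,"dz":0,"wx":0,"wy":0,"wz":0,"hand":12},
    {"dx":-0.4,"dy":0,"dz":0,"wx":0,"wy":0,"wz":0,"hand":12},
    {"dx":-0.6,"dy":0,"dz":-0.8,"wx":0,"wy":0,"wz":0,"hand":12},
    {"dx":-0.6,"dy":0,"dz":-1.6,"wx":0,"wy":0,"wz":0,"hand":12},
    {"dx":-1.4,"dy":0,"dz":-2.4,"wx":0,"wy":0,"wz":0,"hand":12},
    {"dx":-2.2,"dy":-0.4,"dz":-2.8,"wx":0,"wy":0,"wz":0,"hand":12},
    {"dx":-3.0,"dy":-0.8,"dz":-2.8,"wx":0,"wy":0,"wz":0,"hand":12},
    {"dx":-3.8,"dy":-0.8,"dz":-2.8,"wx":0,"wy":0,"wz":0,"hand":12},
    {"dx":-3.8,"dy":-0.8,"dz":-2.8,"wx":0,"wy":0,"wz":0,"hand":12},
    {"dx":-3.8,"dy":-0.8,"dz":-2.8,"wx":0,"wy":0,"wz":0,"hand":12},
  ],
)

```text
clock: 13.9
eef_pos: [0.5218, -0.3826, 0.167]
tool_rot: [0.765, 0.643, 0.0, -0.001]
ft_force: [-0.7, 0.6, -0.4]
grip_width: 0.0117
grasp_force: 0.0
```

```bash
python3 m3.py 4
```

```text
jig mm [ -12.5 -216.4  167. ] yaw 89.5
top 947.0 31.439800076893505 [33.43039749 33.50564493  0.29295891]
scene 1384.0 145.1511726259131 [33.76728495 33.39473257  0.83721704]
```

View pics/v4.png

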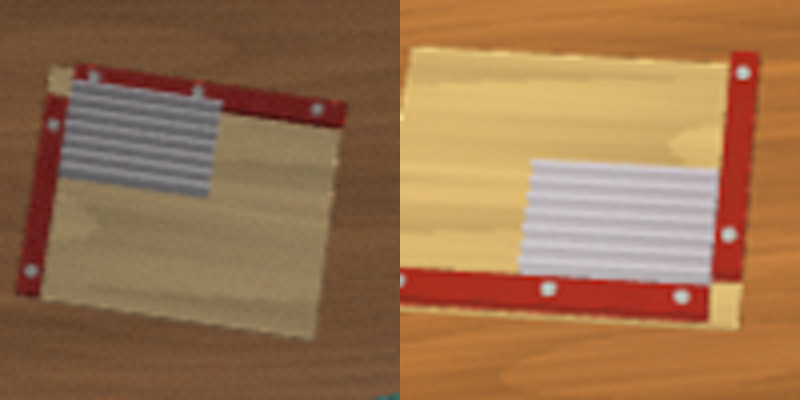

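The picture shows the silver heatsink sitting in the corner against both stops, unchanged by the nudge, with the arm clear of it. I'm handing in.

```bash
python3 -c "
from workcell import bot
print(bot.job_done())"
```

```text
the job is handed in; nothing more can be done
None
```

I slid the silver heatsink into the jig's corner, against the long fence and the left stop; the last pictures put it within about 1 mm and 1° of the seat. The black heatsink was left alone, and the job was handed in at about 14 s.

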